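# Key a vial head onto its mixer and latch it down

## Robot

A 7-joint arm with a two-finger parallel gripper is mounted at the origin on a cart in front of the work surface, level with it; the furniture and walls round the work are solid. World frame = base frame: x ahead of the robot, y to its left, z up, the work surface at z = 0. Lengths are in m, angles in rad, forces in N, time in s.
With the tool pointing down it reaches from about 0.425 to 0.925 m from the base axis. Payload 6.8 kg.
Tool frame: the origin (TCP) lies at the very end of the fingers, on their centre line; the grasp point (between the pads) lies 19 mm behind it; z points along the fingers, x is the direction in which the jaws open and shut, and the axes are right-handed (so a half turn about z gives the same grasp; the last joint's range is limited). The gripper opens to 85 mm and grips with 20 to 120 N. Pads are 22 mm wide; open, the fingers measure 114 mm over their backs; the gripper's body (76 mm by 85 mm) begins 54 mm behind the grasp point. The pads swing forward as they close: fully open they stand 13 mm farther back than shut.
Start: joints at [1.119, 0.477, 0.022, 1.555, -0.011, 1.109, -0.083], TCP at [0.228, -0.636, 0.231] pointing down, gripper open.
Joint ranges: [-2.96, 2.96], [-0.34, 2.1], [-1.41, 1.46], [0.24, 2.44], [-1.37, 4.51], [0.17, 1.92], [-2.96, 2.96]. Speed limits (rad/s): [2.39, 2.39, 3.14, 3.14, 3.14, 3.14, 3.14].

## Interface

Orientations are given as a rotation vector (axis times angle).
In Python, from bench import * gives the robot as it stands.
- The arm moves only by the tool servo_tool, never from a script. Its argument "increments" is one flat list of numbers, 7 for each row, row after row: the shift along the tool's x, y, z in mm, then the turn, a rotation vector about the tool's x, y, z in rad, then the finger opening in mm, from 0 to 85.4. In form: [tx, ty, tz, wx, wy, wz, fingers, tx, ty, tz, wx, wy, wz, fingers, ...]. A call has exactly 8 rows; each row shifts and turns the commanded pose from where the row before left it, along the tool's axes as they then stand; what a row does not reach is not made up. A row lasts 1/8 s, in which the tool goes at most 62.5 mm and 10.7 degrees, less where a joint would pass 70% of its speed; a pose out of reach is approached as far as the arm can. A call is refused whole if a number of a shift passes 62.5 or a number of a turn 0.188, either way. A call with a gripper value outside its range is refused whole. The fingers move at their own pace and stop on an object; "squeeze" is the grip in N (left out, the last holds). Time passes only in rows, so rows that do not move let the fingers close, or fill a call up. It gives the time, the measured TCP pose, the force and the opening at its end, in the units of the state.
- get_obs(): the state, without advancing time (a new reading comes with each control period).
- grab_frame(name): name is "scene" or "top" or "wrist"; returns (picture, depth): 480x640x3 uint8, red, green, blue; 480x640 float32, m along the optical axis (not along the pixel's ray), 0 where there is no reading.
- calibration(name): a dict with "fx", "fy", "cx", "cy" (pixels), "eye" and "orientation" of the camera in the world; the wrist camera has in their place "T_tool_cam" (4x4, takes a point from camera to tool coordinates, whose origin is the TCP and whose axes are the tool frame's). Camera axes: x right, y up, looking along -z (the intrinsics and any distortion apply to the point x, -y, -z); pixel columns grow to the right and rows downward; lengths in m; the calibration is good to about 2 mm. A picture is of the moment at which its call begins: read the wrist's pose just before it. calibration takes no time and is no camera call.
- hand_in(): hands the job in, once; it reports no verdict.
The state is a dict: "clock": time; "joints": joint angles; "qvel": joint speeds; "tau": joint torques, N m; "tcp_pos": TCP position; "orientation": TCP orientation; "contact_force": force on the tool from outside, world axes, zero at the start; "moment": the same for the moment, N m; "grip_width": finger opening in m.
Only numpy, scipy, OpenCV 4.12 (cv2) and the standard library are available. Lean on these libraries where they do the work, as an engineer would, in place of code of your own. Each camera call takes 0.05 s, during which the arm holds its last target.

## Task

The empty round vial head of the little bench mixer was dropped on its spindle out of register, so it stands too high. With the fingertips, push the side of its upright fin to turn the head until the notch in its rim lies over the locating pin of the platform, press down on the middle of the fin until the head sits fully on the platform, then push the hold-down latch round to its stop over the rim. Only push and press: do not lift the head, and leave the two vials and the pen beside the mixer as they are.

Things in the scene. Friction and masses are not known exactly. Their poses are not given: they have to be found in the camera images.
- mixer: Bench mixer, fixed: white housing 150 x 160 x 46 mm, above it a round aluminium platform, 184 mm across, top 58 mm above the bench. Origin on the axis of platform and spindle at bench height; x from the front panel to the back, y to the left seen from the front, z up. On the platform's front edge stands a steel pin block, 70 to 84 mm from the axis towards -x, 18 mm wide, 12 mm high.
- pin (a point): Top of the locating pin, 60 mm from the axis towards the mixer's -x. The pin is a level steel rod, 6 mm thick, that sticks out of the pin block towards the axis; its upper side is 8.5 mm above the platform and its end 54.5 mm from the axis, so its inner part is hidden under the head's rim while the head stands high.
- head (a joint): Turning of the vial head about the vertical spindle (rad, counter-clockwise from above, no end stops): 0 or any whole turn when the notch lies over the pin. Starts between 0.7 and 5.58. Friction of about 0.045 N m (1.3 N at 35 mm from the axis) holds it where it is left. Pressed down within about 0.04 rad of the pin, it goes down over it.
- head_lift (a joint): How far the head is pressed down (m): 0 at the start, 0.010 when seated on the platform, negative when lifted. A seal in its hub grips the spindle: the head stays at the height where it is left and takes about 6 N to push down. With the notch not over the pin it meets the pin after 1.5 mm; a firm push then sinks it only a few mm more, and it springs part of the way back.
- notch (a point): Middle of the notch in the head's rim, at the level of its underside (68 mm above the bench at the start, 58 mm when seated), 60 mm from the axis. The head is a grey disc, 128 mm across, 14 mm thick, with eight empty round pockets (24.5 mm wide, 11 mm deep, centres 44 mm from the axis) and one notch, 10 mm wide and 11 mm deep, cut through its rim.
- fin_top (a point): Middle of the top edge of the fin, on the axis. The fin is an upright plate across the middle of the head: 92 mm long, 8 mm thick, 26 mm high above the head's upper face; it runs in line with the notch, between the pockets. Its top is 108 mm above the bench at the start and 98 mm when the head is seated.
- fin_end (a point): Top of the end of the fin that is nearest the notch, 46 mm from the axis (the other end is just opposite).
- latch (a joint): Hold-down latch (rad) on its own vertical pivot, counter-clockwise from above as it closes: starts open at 0 to 0.25 (0: lying along the mixer's -x, beside the rim); 1.571 at its stop, pointing at the axis, over the rim. Friction of about 0.035 N m holds it where it is left. A head that is not seated blocks it.
- latch_peg (a point): Centre (half-way up) of the upright black thumb peg near the end of the latch: 10 mm thick, 18 mm high, top 96.5 mm above the bench, 34 mm from the pivot. It stands on the latch arm, a steel bar 13 mm wide, 5 mm thick, top 78.5 mm above the bench, which reaches 42 mm from the pivot.
- latch_pivot (a point): The latch's pivot, on top of the latch arm, 80 mm from the axis towards the mixer's +y (left).
- vial_a: White-capped glass vial standing loose on the bench to the left of the mixer, 23 mm across, 50 mm high; origin at the centre of its underside. A bystander.
- vial_b: Black-capped glass vial of the same size, also standing loose there. A bystander.
- marker: Black marker pen lying on the bench, 137 mm long, 13 mm thick, further left than the vials; origin under its middle, y along it. A bystander.

How it is judged:
On the way:
1. the head is pressed down on the platform with its notch on the pin (value of joint head_lift above 0.0085 m and horizontal distance between notch and pin below 0.004 m and value of joint latch below 1 rad), for 0.2 s.
At the end, for the whole second after the job is handed in: The head is down within 1.5 mm of its seat with its notch on the pin (within 4 mm), the latch is within 0.22 rad of its closed stop over the rim, and all is at rest (value of joint head_lift above 0.0085 m and horizontal distance between notch and pin below 0.004 m and value of joint latch above 1.35 rad and velocity of joint head between -0.05 and 0.05 rad/s and velocity of joint head_lift between -0.05 and 0.05 m/s and velocity of joint latch between -0.05 and 0.05 rad/s); the robot touches nothing.
It fails at once if the head was lifted (value of joint head_lift below -0.003 m).
It fails at once if a vial was lifted, moved or tipped (distance of any of vial_a, vial_b from where it was at the start of the episode above 0.015 m or angle between any of vial_a, vial_b's own z axis and vertical above 0.3 rad).
It fails at once if the pen was lifted or moved (distance of marker from where it was at the start of the episode above 0.03 m).
It also fails if it takes over 64 s, if anything falls off the work surface, if the arm or the gripper's body presses on something with over 40 N, if the wrist force passes 120 N, or if a joint passes its speed limit or range.

## Working session

There is one attempt and no reset: what is moved stays moved. The work goes in short steps, Python scripts to look and compute and a tool call to move; the robot and the scene stay as the last step left them, time stands still between calls to the robot, and variables do not carry over. Pictures are saved under pics/ and viewed, and the job is handed in when it is done.

Besides the shell and the picture viewer there is one more tool, called by a JSON object that holds its "op" and its "data", one argument or row to a line. servo_tool: Moves the arm, as the interface text tells. Its arguments: {"type":"object","properties":{"increments":{"type":"array","items":{"type":"number"}},"squeeze":{"type":"number"}},"required":["increments"]}

```bash
ls; mkdir -p pics; python3 - <<'E'
from bench import *
import cv2
print(get_obs())
for n in ["scene","top","wrist"]:
    c=calibration(n); print(n,c)
    p,d=grab_frame(n); cv2.imwrite(f"pics/{n}0.png",p[:,:,::-1])
    import numpy as np; np.save(f"pics/{n}0_d.npy",d)
E
```

```text
pics
{'clock': 0.0, 'joints': array([ 1.11890466,  0.47776372,  0.02235049,  1.55644704, -0.01149858,
        1.10925673, -0.08309546]), 'qvel': array([-8.16709710e-08,  3.96493529e-04,  2.64482603e-04,  9.05948557e-04,
       -3.51788996e-04, -4.87951303e-04,  9.75490714e-04]), 'tau': array([-5.23896342e-04, -5.96450758e+01,  1.60775498e+00, -2.81206405e+01,
        1.24462653e-02,  9.16295423e-03, -2.03091858e-06]), 'tcp_pos': array([ 0.22730223, -0.63496774,  0.23035216]), 'orientation': array([-2.56796630e+00,  1.80818710e+00,  2.35742388e-03]), 'contact_force': array([-0.35457536,  0.21893   ,  0.30847001]), 'moment': array([ 0.04392368,  0.02831437, -0.02176257]), 'grip_width': 0.0852301123708525}
scene {'fx': 574.290088517514, 'fy': 574.290088517514, 'cx': 317.2696065129444, 'cy': 239.79453720928785, 'eye': array([-0.12850282, -0.59697781,  0.50537851]), 'orientation': array([ 1.01038557, -0.49208335, -0.80089634])}
top {'fx': 561.9681943413207, 'fy': 561.9681943413207, 'cx': 317.32300256703456, 'cy': 234.94279860860476, 'eye': array([ 0.27037594, -0.12419251,  0.92776984]), 'orientation': array([ 0.17522919, -0.18171907, -1.54932506])}
wrist {'fx': 386.50054090627646, 'fy': 386.50054090627646, 'cx': 318.83483355993803, 'cy': 237.21078334664946, 'T_tool_cam': array([[ 9.99999085e-01, -9.13401996e-04, -9.97691758e-04,
        -4.08831583e-04],
       [-1.14389866e-03, -9.64700818e-01, -2.63345823e-01,
        -6.57917913e-02],
       [-7.21933455e-04,  2.63346723e-01, -9.64700981e-01,
        -1.42805771e-01],
       [ 0.00000000e+00,  0.00000000e+00,  0.00000000e+00,
         1.00000000e+00]])}
```

View pics/scene0.png

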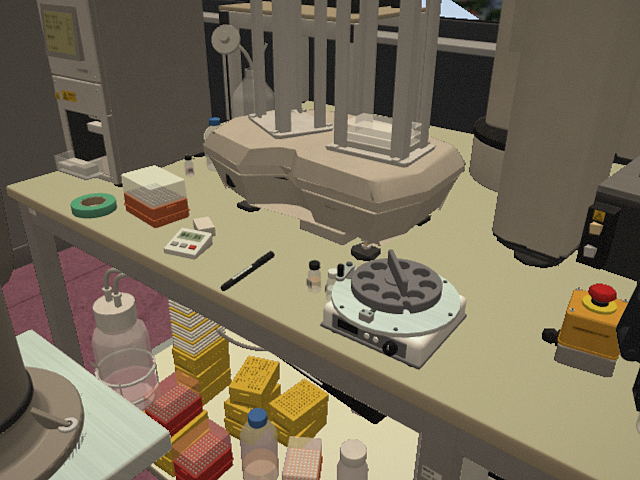

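View pics/top0.png

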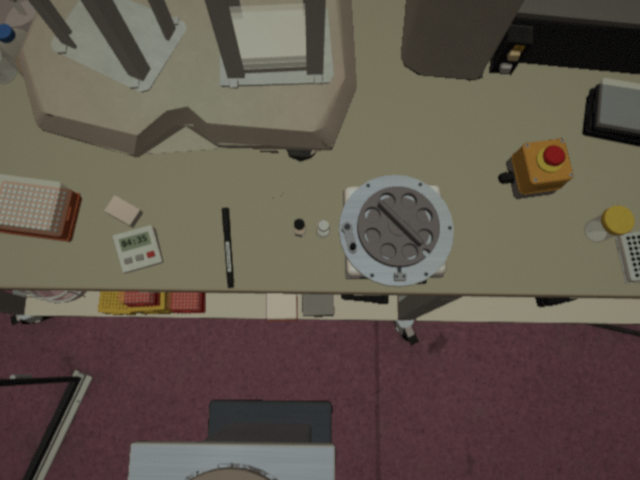

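The top view shows the mixer with its platform centred near (396,230), pin block near (400,276) at the bottom, latch at the left near (349,237), and the fin running from upper left to lower right. I'll zoom in.

```bash
cat > h.py <<'E'
import numpy as np, cv2
from scipy.spatial.transform import Rotation as R
from bench import *
def ray(c,u,v,T=None):
    d=np.array([(u-c['cx'])/c['fx'],-(v-c['cy'])/c['fy'],-1.0])
    if T is None:
        return np.array(c['eye']),R.from_rotvec(c['orientation']).as_matrix()@d
    return T[:3,3],T[:3,:3]@d
def onz(c,u,v,z,T=None):
    o,d=ray(c,u,v,T); return o+d*(z-o[2])/d[2]
def proj(c,p,T=None):
    if T is None: M=R.from_rotvec(c['orientation']).as_matrix();o=np.array(c['eye'])
    else: M=T[:3,:3];o=T[:3,3]
    q=M.T@(np.array(p)-o); return c['cx']+c['fx']*q[0]/-q[2], c['cy']-c['fy']*q[1]/-q[2]
def wristT(o=None):
    o=o or get_obs(); A=np.eye(4);A[:3,:3]=R.from_rotvec(o['orientation']).as_matrix();A[:3,3]=o['tcp_pos']
    return A@calibration('wrist')['T_tool_cam']
E
python3 - <<'E'
import cv2
p=cv2.imread('pics/top0.png'); cv2.imwrite('pics/topz.png',cv2.resize(p[165:295,280:460],None,fx=4.4,fy=4.4,interpolation=cv2.INTER_CUBIC))
from h import *
c=calibration('top'); d=np.load('pics/top0_d.npy')
for u,v,z in [(396,230,.058),(400,276,.07),(349,237,.09),(325,222,.05),(299,222,.05)]:
    print(u,v,onz(c,u,v,z),d[v,u], ) 
q=calibration('scene');
for u,v in [(396,230),(349,237)]:
    o,r=ray(c,u,v);print(o+r*d[v,u])
E
```

```text
396 230 [ 0.48193911 -0.25166948  0.058     ] 0.86743754
400 276 [ 0.40612059 -0.25475966  0.07      ] 0.86726034
349 237 [ 0.46206908 -0.17483978  0.09      ] 0.872764
325 222 [ 0.49545327 -0.13853925  0.05      ] 0.90391564
299 222 [ 0.49482682 -0.0966363   0.05      ] 0.9061276
[ 0.47533333 -0.24768918  0.08515743]
[ 0.46501784 -0.17561888  0.07711286]
```

View pics/topz.png

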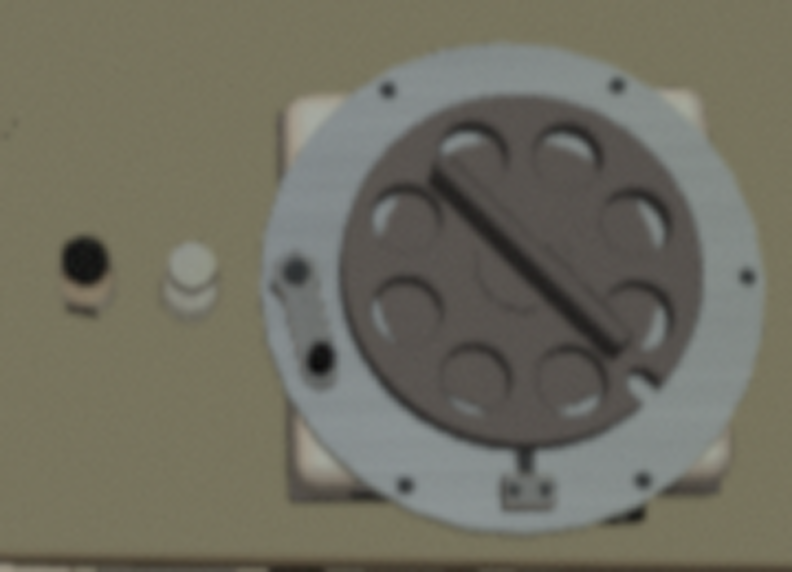

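```bash
python3 - <<'E'
from h import *
p=cv2.imread('pics/top0.png'); c=calibration('top')
hsv=cv2.cvtColor(p,cv2.COLOR_BGR2HSV)
print(hsv[230,450-8],hsv[180,300],hsv[200,352],hsv[225,380])
h,s,v=[a.astype(int) for a in cv2.split(hsv)]
b=p.astype(int)
m=((b[:,:,0]-b[:,:,2])>5)&(v>90)  # bluish
m[:, :330]=0;m[:,465:]=0;m[:165]=0;m[295:]=0
m=m.astype(np.uint8)*255
cs,_=cv2.findContours(m,cv2.RETR_EXTERNAL,cv2.CHAIN_APPROX_NONE)
k=max(cs,key=cv2.contourArea); 
pts=np.array([onz(c,q[0][0],q[0][1],.058)[:2] for q in cv2.convexHull(k)])
A=np.c_[2*pts,np.ones(len(pts))];x=np.linalg.lstsq(A,(pts**2).sum(1),rcond=None)[0]
print('platform',x[:2],np.sqrt(x[2]+x[0]**2+x[1]**2))
f=lambda x,y:(280+x/4.4,165+y/4.4)
ctr=x[:2]
for n,X,Y,z in [('notch',642,388,.082),('pinblk',527,482,.07),('pivot',295,270,.0785),('peg',320,357,.0965),('fin1',440,172,.108),('fin2',618,348,.108),('pin',525,455,.0665)]:
    w=onz(c,*f(X,Y),z); r=w[:2]-ctr; print(n,w,np.hypot(*r),np.arctan2(r[1],r[0]))
E
```

```text
[ 73  13 139] [ 25  56 119] [ 99  18 141] [19 23 87]
platform [ 0.48349978 -0.24814228] 0.0869773115214547
notch [ 0.44016585 -0.29343519  0.082     ] 0.06268395124994046 -2.3340943086650694
pinblk [ 0.40838187 -0.25445347  0.07      ] 0.07538256396012506 -3.057772363640764
pivot [ 0.4816458  -0.17247756  0.0785    ] 0.07568742393888694 1.5952939806915112
peg [ 0.44649533 -0.18009462  0.0965    ] 0.0774584566478747 2.0688685145073764
fin1 [ 0.509879   -0.22077368  0.108     ] 0.03801188492091467 0.8038038480213054
fin2 [ 0.44866685 -0.28049568  0.108     ] 0.047540246195259823 -2.393082886106219
pin [ 0.41856449 -0.25446773  0.0665    ] 0.06524264573594876 -3.044487364816496
```

{"op": "servo_tool", "data": {
  "increments": [-33,-48,1,0,0,0,20,-34,-48,1,0,0,0,0,-34,-48,1,0,0,0,0,-34,-49,1,0,0,0,0,-34,-49,1,0,0,0,0,-34,-49,1,0,0,0,0,-34,-49,1,0,0,0,0,-33,-48,1,0,0,0,0]
}}

```text
clock: 1.15
tcp_pos: [0.5026, -0.2488, 0.2233]
orientation: [2.569, -1.809, 0.0]
contact_force: [0.9, 0.1, -0.2]
grip_width: 0.0
```

{"op": "servo_tool", "data": {
  "increments": [0,0,0,0,0,0.15,0,0,0,0,0,0,0.15,0,0,0,0,0,0,0.045,0,0,0,0,0,0,0,0,0,0,0,0,0,0,0,0,0,0,0,0,0,0,0,0,0,0,0,0,0,0,0,0,0,0,0,0]
}}

```text
clock: 2.15
tcp_pos: [0.5018, -0.2506, 0.2233]
orientation: [-2.22, 2.223, -0.0]
contact_force: [-0.6, 0.4, -0.3]
grip_width: -0.0
```

```bash
python3 - <<'E'
from h import *
o=get_obs(); print(o['clock'],o['tcp_pos'],R.from_rotvec(o['orientation']).as_matrix(),o['joints'],o['grip_width'])
p,d=grab_frame('wrist'); cv2.imwrite('pics/w1.png',p[:,:,::-1]); np.save('pics/w1.npy',d)
import pickle; pickle.dump(o,open('pics/w1.pkl','wb'))
E
```

```text
2.15 [ 0.50179969 -0.25057992  0.22332274] [[-1.21818470e-03 -9.99999257e-01  4.17665954e-05]
 [-9.99999258e-01  1.21818428e-03 -1.01995731e-05]
 [ 1.01486861e-05 -4.17789893e-05 -9.99999999e-01]] [ 0.44129366  0.30249554 -0.109412    1.83513266  0.03851548  1.00595848
 -1.25582443] -9.880737171286611e-06
```

View pics/w1.png

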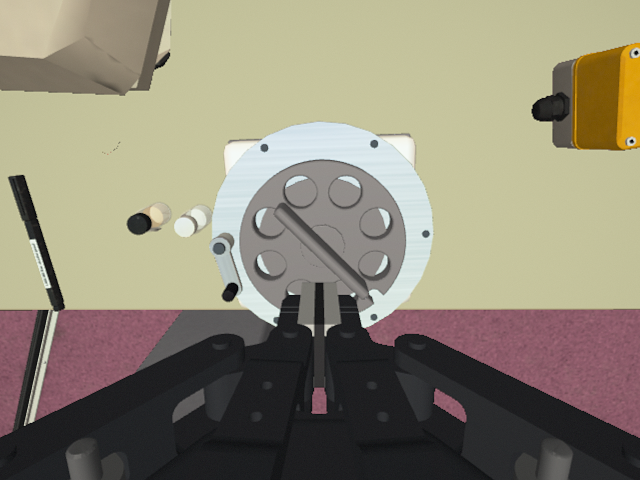

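The wrist picture shows the platform around (322,228), with the fingers hiding the pin area. I'll back off 70 mm for a clear view.

{"op": "servo_tool", "data": {
  "increments": [0,20,0,0,0,0,0,0,30,0,0,0,0,0,0,20,0,0,0,0,0,0,0,0,0,0,0,0,0,0,0,0,0,0,0,0,0,0,0,0,0,0,0,0,0,0,0,0,0,0,0,0,0,0,0,0]
}}

```text
clock: 3.2
tcp_pos: [0.4321, -0.2504, 0.2232]
orientation: [-2.22, 2.222, 0.0]
contact_force: [0.5, 0.2, -0.2]
grip_width: -0.0
```

```bash
cat > snap.py <<'E'
from h import *
import pickle,sys
n=sys.argv[1]
o=get_obs(); print(o['clock'],o['tcp_pos'],o['contact_force'])
p,d=grab_frame('wrist'); b=p[:,:,::-1].copy(); cv2.imwrite(f'pics/{n}.png',b); np.save(f'pics/{n}.npy',d); pickle.dump(o,open(f'pics/{n}.pkl','wb'))
E
python3 snap.py w2; python3 -c "
import cv2;p=cv2.imread('pics/w2.png');cv2.imwrite('pics/w2z.png',cv2.resize(p[30:270,190:450],None,fx=2.5,fy=2.5,interpolation=cv2.INTER_CUBIC))"
```

```text
3.2 [ 0.43207571 -0.25036003  0.22319166] [ 0.47945913  0.16234549 -0.22697853]
```

View pics/w2z.png

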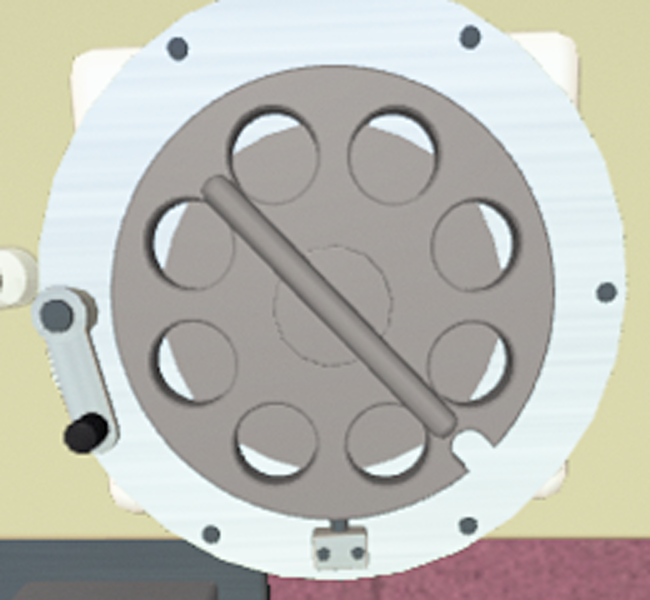

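```bash
cat > meas.py <<'E'
from h import *
import pickle,sys
from scipy.optimize import least_squares
n=sys.argv[1]; zh=float(sys.argv[2]) if len(sys.argv)>2 else .082
p=cv2.imread(f'pics/{n}.png'); o=pickle.load(open(f'pics/{n}.pkl','rb')); c=calibration('wrist'); T=wristT(o)
b=p.astype(int); B,G,Rr=b[:,:,0],b[:,:,1],b[:,:,2]
plat=((B>=Rr-4)&(G>185)).astype(np.uint8)
guess=np.array([.4845,-.2505])
def fit(pts,r):
    f=lambda x:np.hypot(pts[:,0]-x[0],pts[:,1]-x[1])-r
    s=least_squares(f,guess,loss='soft_l1',f_scale=.0007); return s.x,f(s.x)
# platform: rays outward from guess, find last platform pixel
def radial(z,rr,test,angs):
    out=[]
    for a in angs:
        best=None
        for r in rr:
            u,v=proj(c,[guess[0]+r*np.cos(a),guess[1]+r*np.sin(a),z],T)
            u,v=int(round(u)),int(round(v))
            if 0<=u<640 and 0<=v<300 and test[v,u]: best=r
        if best: out.append([guess[0]+best*np.cos(a),guess[1]+best*np.sin(a)])
    return np.array(out)
angs=np.linspace(0,2*np.pi,240,endpoint=False)
P=radial(.058,np.arange(.075,.105,.0003),plat,angs)
gray=((Rr>=B)&(Rr<200)&(Rr>100)&(abs(Rr-B)<25)).astype(np.uint8)
H=radial(zh,np.arange(.050,.068,.0003),gray,angs)
for nm,pts,r in(('plat',P,.092),('head',H,.064)):
    x,res=fit(pts,r); print(nm,x,'med|res|mm',np.median(abs(res))*1e3,'bias',np.median(res)*1e3,len(pts))
E
python3 meas.py w2
python3 - <<'E'
import sys; sys.argv=['x','w2']
from h import *
import pickle
o=pickle.load(open('pics/w2.pkl','rb'));T=wristT(o);c=calibration('wrist')
f=lambda x,y:(190+x/2.5,30+y/2.5)
for n,X,Y,z in [('notchopen',482,460,.082),('notchbottom',455,440,.082),('blk',341,548,.07),('blkL',313,530,.07),('blkR',369,530,.07),('pivot',57,316,.0785),('pegtop',81,434,.0965),('fin1',213,186,.108),('fin2',447,428,.108),('pin',339,525,.0665)]:
    u,v=f(X,Y);w=onz(c,u,v,z,T);print(n,(round(u),round(v)),w.round(4))
E
```

```text
plat [ 0.48429165 -0.25270857] med|res|mm 1.0770836365677703 bias -0.8658407598361242 240
head [ 0.48365693 -0.25305465] med|res|mm 0.7530680383302513 bias -0.6776725938292261 240
notchopen (383, 214) [ 0.4383 -0.2984  0.082 ]
notchbottom (372, 206) [ 0.4444 -0.2901  0.082 ]
blk (326, 249) [ 0.4071 -0.2566  0.07  ]
blkL (315, 242) [ 0.4131 -0.2476  0.07  ]
blkR (338, 242) [ 0.4131 -0.2654  0.07  ]
pivot (213, 156) [ 0.4804 -0.1731  0.0785]
pegtop (222, 204) [ 0.4488 -0.1824  0.0965]
fin1 (275, 104) [ 0.5145 -0.2229  0.108 ]
fin2 (369, 201) [ 0.4526 -0.2842  0.108 ]
pin (326, 240) [ 0.4138 -0.2559  0.0665]
```

Pivot and pin block both put the mixer yaw at about 0.046 rad, and the centre at about (0.484, -0.253). The pivot radius of 80 mm and block radius of 77 mm match the given sizes. The head is at about +0.735 rad and the latch at about 0.24 rad. Next I'll check the fingertip's size.

```bash
python3 - <<'E'
import cv2,numpy as np
from h import *
p=cv2.imread('pics/w2.png');cv2.imwrite('pics/w2f.png',cv2.resize(p[265:365,240:400],None,fx=5,fy=5,interpolation=cv2.INTER_CUBIC))
d=np.load('pics/w2.npy')
T=calibration('wrist')['T_tool_cam'];c=calibration('wrist')
for v in range(278,345,6):
    print(v,[ (u,(lambda q:tuple((q*1e3).round().astype(int)))(T[:3,3]+T[:3,:3]@(np.array([(u-c['cx'])/c['fx'],-(v-c['cy'])/c['fy'],-1])*d[v,u]))) for u in (284,296,304,312,328,336,346,354)])
E
```

```text
278 [(284, (np.int64(-109), np.int64(380), np.int64(1000))), (296, (np.int64(-72), np.int64(383), np.int64(1009))), (304, (np.int64(-50), np.int64(418), np.int64(1100))), (312, (np.int64(-22), np.int64(418), np.int64(1098))), (328, (np.int64(33), np.int64(419), np.int64(1101))), (336, (np.int64(60), np.int64(419), np.int64(1103))), (346, (np.int64(94), np.int64(418), np.int64(1099))), (354, (np.int64(121), np.int64(417), np.int64(1098)))]
284 [(284, (np.int64(-109), np.int64(398), np.int64(997))), (296, (np.int64(-72), np.int64(401), np.int64(1004))), (304, (np.int64(-6), np.int64(-10), np.int64(-6))), (312, (np.int64(-3), np.int64(-10), np.int64(-6))), (328, (np.int64(4), np.int64(-10), np.int64(-6))), (336, (np.int64(60), np.int64(440), np.int64(1098))), (346, (np.int64(94), np.int64(439), np.int64(1096))), (354, (np.int64(122), np.int64(440), np.int64(1098)))]
290 [(284, (np.int64(-110), np.int64(420), np.int64(998))), (296, (np.int64(-72), np.int64(423), np.int64(1005))), (304, (np.int64(-5), np.int64(-10), np.int64(-12))), (312, (np.int64(-2), np.int64(-10), np.int64(-12))), (32
[... 3333 characters left out ...]
p.int64(-47))), (312, (np.int64(-2), np.int64(-6), np.int64(-39))), (328, (np.int64(3), np.int64(-11), np.int64(-48))), (336, (np.int64(5), np.int64(-11), np.int64(-48))), (346, (np.int64(8), np.int64(-11), np.int64(-48))), (354, (np.int64(10), np.int64(-11), np.int64(-47)))]
344 [(284, (np.int64(-9), np.int64(-11), np.int64(-50))), (296, (np.int64(-6), np.int64(-11), np.int64(-50))), (304, (np.int64(-4), np.int64(-11), np.int64(-51))), (312, (np.int64(-2), np.int64(-6), np.int64(-43))), (328, (np.int64(3), np.int64(-11), np.int64(-50))), (336, (np.int64(5), np.int64(-11), np.int64(-51))), (346, (np.int64(7), np.int64(-11), np.int64(-51))), (354, (np.int64(9), np.int64(-11), np.int64(-50)))]
```

View pics/w2f.png

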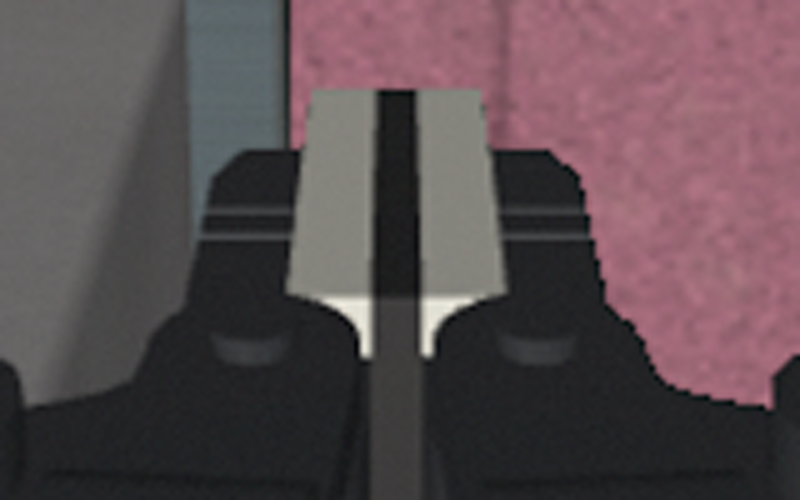

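Closed tip footprint in tool axes is ±14 × ±6 mm at the wings and ±6.5 × ±11 mm at the core. I'm moving it above the clockwise-pushing side of the fin.

{"op": "servo_tool", "data": {
  "increments": [0,0,0,0,0,-0.046,0,0,0,0,0,0,0,0,23.6,-21.4,0,0,0,0,0,23.7,-21.3,0,0,0,0,0,0,0,35,0,0,0,0,0,0,35,0,0,0,0,0,0,23,0,0,0,0,0,0,0,0,0,0,0]
}}

```text
clock: 4.25
tcp_pos: [0.4754, -0.2951, 0.1287]
orientation: [2.269, -2.171, -0.006]
contact_force: [-0.5, -0.4, -0.4]
grip_width: 0.0001
```

```bash
cat >> h.py <<'E'
def mix(p,C=(.484,-.253),yaw=.046):
    r=np.array(p[:2])-C; c,s=np.cos(yaw),np.sin(yaw); return np.array([c*r[0]+s*r[1],-s*r[0]+c*r[1]])*1e3
E
python3 snap.py w3;python3 -c "
from h import *;o=get_obs();print(mix(o['tcp_pos']),R.from_rotvec(o['orientation']).as_matrix()[:,0])"
```

```text
4.25 [ 0.4754282  -0.29512963  0.12866546] [-0.52065793 -0.39831445 -0.4114787 ]
[ -9.54331047 -42.25128443] [ 4.42804314e-02 -9.99018957e-01 -6.05992703e-04]
```

View pics/w3.png

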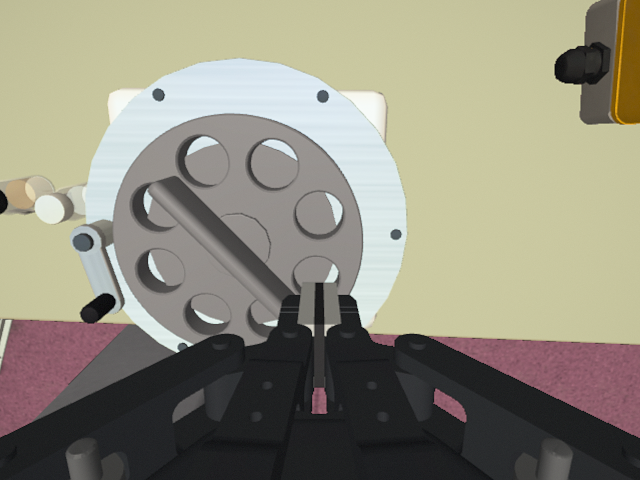

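{"op": "servo_tool", "data": {
  "increments": [0,0,19,0,0,0,0,0,0,19.5,0,0,0,0,-5.1,4.2,0,0,0,0,0,-1.8,3.9,0,0,0,0,0,-1.7,3.9,0,0,0,0,0,-3.2,3.9,0,0,0,0,0,-3.3,3.8,0,0,0,0,0,-3.5,2.6,0,0,0,0,0]
}}

```text
clock: 5.3
tcp_pos: [0.453, -0.2781, 0.0919]
orientation: [2.27, -2.171, -0.0]
contact_force: [1.3, -1.1, -0.1]
grip_width: 0.0001
```

```bash
python3 snap.py w4;python3 -c "
from h import *;o=get_obs();print(mix(o['tcp_pos']))"
```

```text
5.3 [ 0.4530462  -0.27812574  0.09189828] [ 1.29248732 -1.11645766 -0.14180237]
[-32.53812039 -23.01287447]
```

View pics/w4.png

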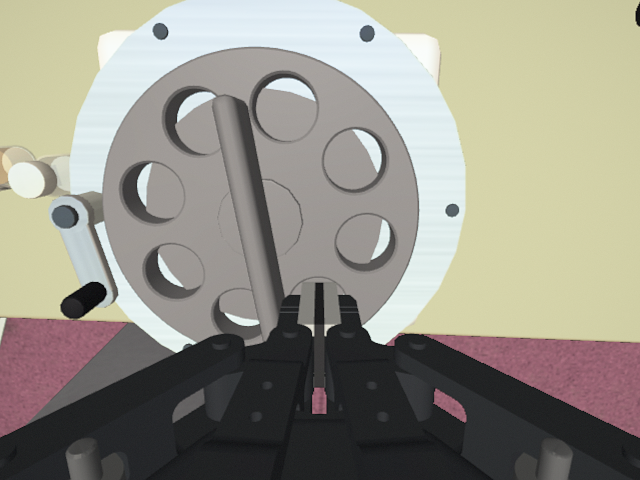

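```bash
python3 -c "
import cv2;p=cv2.imread('pics/w4.png');cv2.imwrite('pics/w4z.png',cv2.resize(p[80:350,190:370],None,fx=2.2,fy=2.2,interpolation=cv2.INTER_CUBIC))"
```

```text
(no output)
```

View pics/w4z.png

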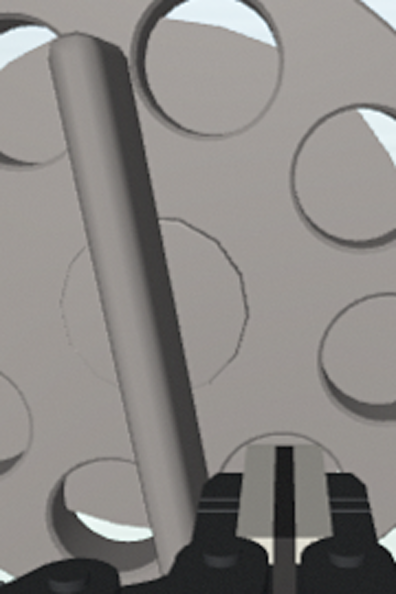

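```bash
cat > ang.py <<'E'
from h import *
import pickle,sys
# usage: ang.py name x0 y0 scale z X1 Y1 X2 Y2 ...
n=sys.argv[1]; a=list(map(float,sys.argv[2:])); x0,y0,s,z=a[:4]
o=pickle.load(open(f'pics/{n}.pkl','rb'));T=wristT(o);c=calibration('wrist')
P=[]
for X,Y in zip(a[4::2],a[5::2]):
    w=mix(onz(c,x0+X/s,y0+Y/s,z,T)); P.append(w); print(w.round(1))
for A,B in zip(P[::2],P[1::2]):
    d=A-B; print('angle',np.arctan2(d[1],d[0]),'dist of axis line',(A[0]*d[1]-A[1]*d[0])/np.hypot(*d))
E
python3 ang.py w4 190 80 2.2 .107 50 65 150 530 112 70 185 500 90 33 90 40
```

```text
[40.4  9.6]
[-32.8  -1.6]
[39.7  0.8]
[-27.4  -7.6]
[44.7  3.6]
[43.8  3.7]
angle 0.1523290266589099 dist of axis line -3.3574201672235175
angle 0.12420072549208773 dist of axis line 4.142076471565524
angle -0.06015226601856309 dist of axis line -6.308067546477317
```

{"op": "servo_tool", "data": {
  "increments": [-1,0.8,0,0,0,0,0,-1,0.8,0,0,0,0,0,-1,0.7,0,0,0,0,0,-1,0.2,0,0,0,0,0,-0.3,0,0,0,0,0,0,0,0,0,0,0,0,0,0,0,0,0,0,0,0,0,0,0,0,0,0,0]
}}

```text
clock: 6.35
tcp_pos: [0.4507, -0.274, 0.0917]
orientation: [2.271, -2.171, -0.0]
contact_force: [0.3, -0.9, -0.8]
grip_width: 0.0003
```

```bash
python3 snap.py w5;python3 -c "
from h import *;o=get_obs();print(mix(o['tcp_pos']))
import cv2;p=cv2.imread('pics/w5.png');cv2.imwrite('pics/w5z.png',cv2.resize(p[80:350,190:370],None,fx=2.2,fy=2.2,interpolation=cv2.INTER_CUBIC))"
```

```text
6.35 [ 0.45069134 -0.27395652  0.0917475 ] [ 0.30308304 -0.92268361 -0.75157159]
[-34.2087768  -19.42410619]
```

View pics/w5z.png

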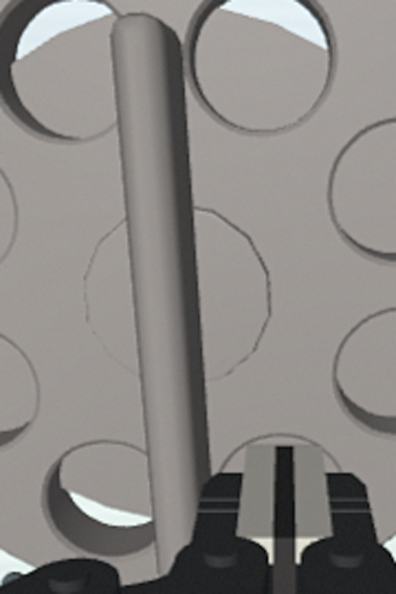

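```bash
python3 ang.py w5 190 80 2.2 .107 111 40 153 520 167 60 187 480
```

```text
[41.6  5. ]
[-33.   2.]
[38.9 -2.9]
[-25.9  -3.8]
angle 0.039159205041591656 dist of axis line -3.3343599411529614
angle 0.013979518715861564 dist of axis line 3.407776656322042
```

{"op": "servo_tool", "data": {
  "increments": [-0.6,0,0,0,0,0,0,-0.6,0,0,0,0,0,0,0,0,0,0,0,0,0,0,0,0,0,0,0,0,5,0,0,0,0,0,0,0,20,-40,0,0,0,0,0,20,-55,0,0,0,0,0,0,-30,0,0,0,0]
}}

```text
clock: 7.4
tcp_pos: [0.4103, -0.2805, 0.2193]
orientation: [-2.268, 2.173, -0.003]
contact_force: [0.7, -0.5, -0.2]
grip_width: 0.0001
```

```bash
python3 snap.py w6;python3 -c "
from h import *;o=get_obs();print(mix(o['tcp_pos']))
import cv2;p=cv2.imread('pics/w6.png');cv2.imwrite('pics/w6z.png',cv2.resize(p[40:300,190:450],None,fx=2.3,fy=2.3,interpolation=cv2.INTER_CUBIC))"
```

```text
7.4 [ 0.41028122 -0.28049983  0.21933649] [ 0.71582076 -0.45640552 -0.20139571]
[-72.6162762  -24.89020388]
```

View pics/w6z.png

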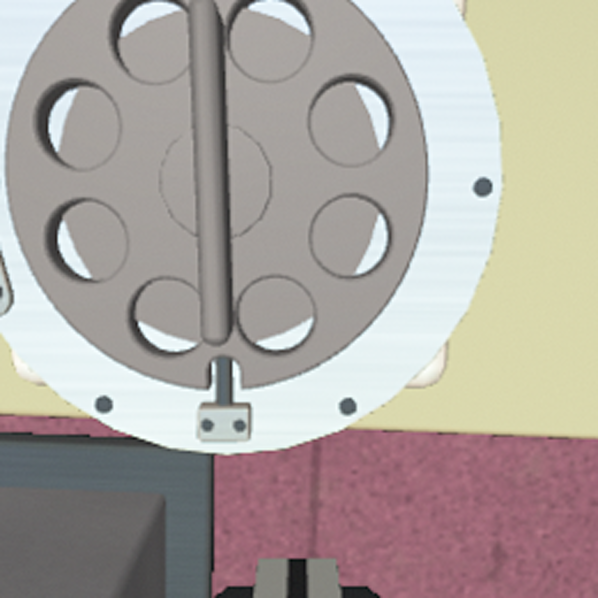

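```bash
python3 -c "
import cv2;p=cv2.imread('pics/w6.png');cv2.imwrite('pics/w6y.png',cv2.resize(p[180:240,260:310],None,fx=12,fy=10,interpolation=cv2.INTER_CUBIC))"
```

```text
(no output)
```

View pics/w6y.png

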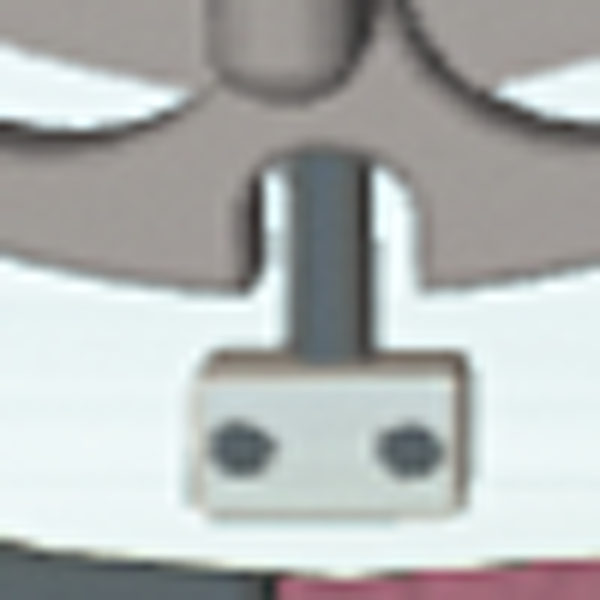

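```bash
python3 - <<'E'
from h import *
import pickle
o=pickle.load(open('pics/w6.pkl','rb'));T=wristT(o);c=calibration('wrist')
g=lambda X,Y,z:mix(onz(c,260+X/12-.5,180+Y/10-.5,z,T))
for n,X,Y,z in [('nL',242,250,.082),('nR',421,250,.082),('pin',331,250,.0635),('pin2',331,340,.0635),('blkL',207,375,.07),('blkR',465,375,.07)]: print(n,g(X,Y,z).round(2))
E
python3 ang.py w6 190 40 2.3 .107 188 30 203 330 220 30 226 320
```

```text
nL [-60.4    4.36]
nR [-60.43  -6.59]
pin [-63.78   0.43]
pin2 [-70.96   0.6 ]
blkL [-72.36   8.11]
blkR [-72.4  -8.5]
[37.1  4. ]
[-41.8   2.4]
[37.1 -4.4]
[-39.   -4.3]
angle 0.02079113651501112 dist of axis line -3.232270618132183
angle -0.001732208090368022 dist of axis line 4.360488248094471
```

Notch centre is at mixer y ≈ -1.1 mm and the pin at about +0.3, so the head is at about +0.02 rad. I'll nudge it another 0.7 mm and look from straight above.

{"op": "servo_tool", "data": {
  "increments": [0,-20,40,0,0,0,0,0,-20,50,0,0,0,0,0,0,35,0,0,0,0,-4,0,0,0,0,0,0,-1,0,0,0,0,0,0,-0.7,0,0,0,0,0,0,0,0,0,0,0,0,0,0,0,0,0,0,0,0]
}}

```text
clock: 8.45
tcp_pos: [0.4511, -0.2725, 0.0926]
orientation: [-2.27, 2.171, -0.003]
contact_force: [-0.6, -0.9, 0.8]
grip_width: -0.0003
```

{"op": "servo_tool", "data": {
  "increments": [5,0,0,0,0,0,0,0,0,-50,0,0,0,0,-13,20,-25,0,0,0,0,-12,20,-20,0,0,0,0,0,0,0,0,0,0,0,0,0,0,0,0,0,0,0,0,0,0,0,0,0,0,0,0,0,0,0,0]
}}

```text
clock: 9.45
tcp_pos: [0.41, -0.254, 0.1861]
orientation: [2.27, -2.171, -0.002]
contact_force: [-0.3, 0.8, -0.0]
grip_width: -0.0
```

```bash
python3 snap.py w7;python3 -c "
from h import *;o=get_obs();print(mix(o['tcp_pos']))
import cv2;p=cv2.imread('pics/w7.png');cv2.imwrite('pics/w7z.png',cv2.resize(p[170:250,280:360],None,fx=7.5,fy=7.5,interpolation=cv2.INTER_CUBIC))"
```

```text
9.45 [ 0.40996606 -0.25397799  0.18605956] [-0.30624071  0.76655376 -0.00846774]
[-74.03445113   2.45697205]
```

View pics/w7z.png

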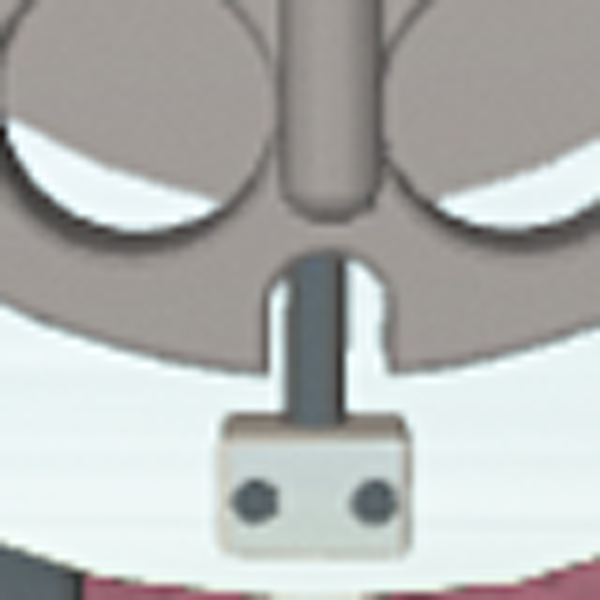

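View pics/w7.png

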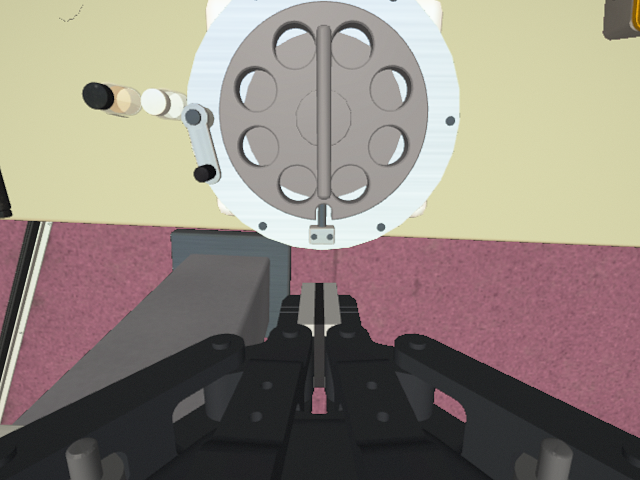

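Offset is now about 1 mm, or roughly 0.017 rad, which is inside the 0.04 window. I'll go above the axis and press.

{"op": "servo_tool", "data": {
  "increments": [1.2,-37,0,0,0,0,0,1.3,-37,0,0,0,0,0,0,0,35,0,0,0,0,0,0,25,0,0,0,0,0,0,10,0,0,0,0,0,0,0,0,0,0,0,0,0,0,0,0,0,0,0,0,0,0,0,0,0]
}}

```text
clock: 10.5
tcp_pos: [0.4845, -0.2534, 0.1178]
orientation: [-2.27, 2.171, -0.003]
contact_force: [-0.2, -0.1, 0.2]
grip_width: 0.0001
```

```bash
python3 -c "
from h import *;o=get_obs();print(mix(o['tcp_pos']),o['tcp_pos'])"
```

```text
[ 0.51373807 -0.46369366] [ 0.48453452 -0.25343958  0.11782282]
```

{"op": "servo_tool", "data": {
  "increments": [0,0,4,0,0,0,0,0,0,4,0,0,0,0,0,0,3,0,0,0,0,0,0,3,0,0,0,0,0,0,3,0,0,0,0,0,0,3,0,0,0,0,0,0,2,0,0,0,0,0,0,0,0,0,0,0]
}}

```text
clock: 11.5
tcp_pos: [0.4845, -0.2535, 0.0976]
orientation: [-2.27, 2.172, -0.002]
contact_force: [-9.1, 3.9, 27.8]
grip_width: 0.0001
```

Tip is at z = 0.0976 with 28 N of resistance, so the head looks seated (fin top 0.098). I'll back off and verify.

{"op": "servo_tool", "data": {
  "increments": [0,0,-10,0,0,0,0,0,0,-40,0,0,0,0,0,35,-25,0,0,0,0,0,35,-15,0,0,0,0,0,0,0,0,0,0,0,0,0,0,0,0,0,0,0,0,0,0,0,0,0,0,0,0,0,0,0,0]
}}

```text
clock: 12.5
tcp_pos: [0.4145, -0.2559, 0.1843]
orientation: [2.272, -2.17, -0.001]
contact_force: [0.0, -0.3, -0.6]
grip_width: -0.0003
```

```bash
python3 snap.py w8;python3 -c "
from h import *;import pickle;o=get_obs();print(mix(o['tcp_pos']))
import cv2;p=cv2.imread('pics/w8.png');cv2.imwrite('pics/w8z.png',cv2.resize(p[0:250,180:460],None,fx=2.8,fy=2.4,interpolation=cv2.INTER_CUBIC))
d=np.load('pics/w8.npy');T=wristT(o);c=calibration('wrist')
def h(u,v): w=T[:3,3]+T[:3,:3]@(np.array([(u-c['cx'])/c['fx'],-(v-c['cy'])/c['fy'],-1])*d[v,u]); return w.round(4)
for m in [(0,0,.098),(20,0,.098),(-20,0,.098),(0,25,.072),(0,-25,.072),(0,-75,.058),(40,-72,.058)]:
  a=.046;w=[.484+(np.cos(a)*m[0]-np.sin(a)*m[1])/1e3,-.253+(np.sin(a)*m[0]+np.cos(a)*m[1])/1e3,m[2]]
  u,v=map(round,proj(c,w,T)); print(m,u,v,h(u,v) if 0<=v<480 else '')
"
```

```text
12.5 [ 0.41446193 -0.25593862  0.18428886] [ 0.0127009  -0.34813251 -0.58152223]
[-69.71712916   0.23883696]
(0, 0, 0.098) 319 124 [ 0.4842 -0.2528  0.0977]
(20, 0, 0.098) 319 87 [ 0.5039 -0.2519  0.0979]
(-20, 0, 0.098) 319 160 [ 0.4641 -0.2538  0.0979]
(0, 25, 0.072) 280 125 [ 0.4829 -0.2281  0.0719]
(0, -25, 0.072) 359 125 [ 0.4852 -0.2781  0.0728]
(0, -75, 0.058) 431 126 [ 0.4872 -0.3278  0.0577]
(40, -72, 0.058) 431 61 [ 0.527  -0.3226  0.0586]
```

View pics/w8z.png

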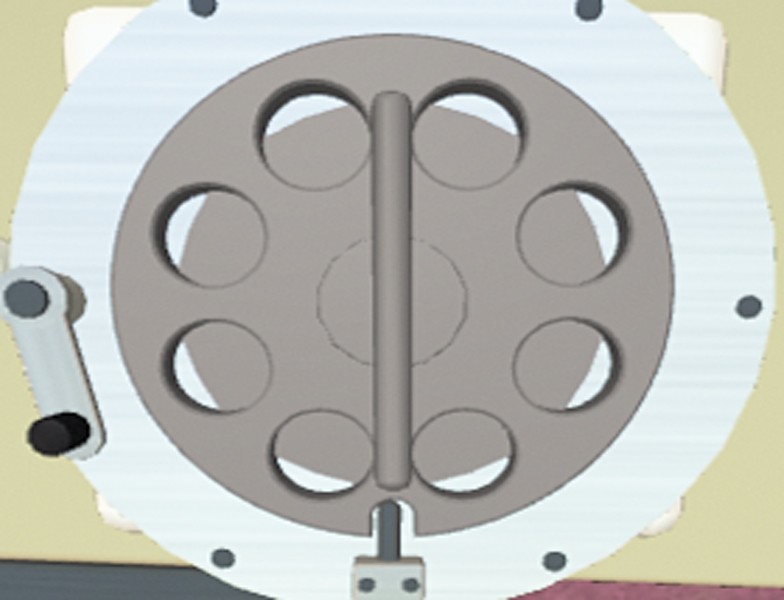

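Head is seated: fin top at 0.098, disc face at 0.072, pin in the notch. Next is the latch. I'm going to the outer (+y) side of the peg.

{"op": "servo_tool", "data": {
  "increments": [-33,-12.3,0,0,0,0,0,-33,-12.3,0,0,0,0,0,-32,-12.1,0,0,0,0,0,0,0,35,0,0,0,0,0,0,30,0,0,0,0,0,0,12,0,0,0,0,0,0,0,0,0,0,0,0,0,0,0,0,0,0]
}}

```text
clock: 13.55
tcp_pos: [0.4471, -0.157, 0.1087]
orientation: [-2.27, 2.171, -0.002]
contact_force: [-0.0, 0.3, 0.5]
grip_width: 0.0
```

```bash
python3 snap.py w9;python3 -c "
from h import *;o=get_obs();print(mix(o['tcp_pos']))"
```

```text
13.55 [ 0.4470601  -0.15696416  0.10868974] [-0.01162267  0.32920064  0.46158704]
[-32.40141742  97.60611823]
```

View pics/w9.png

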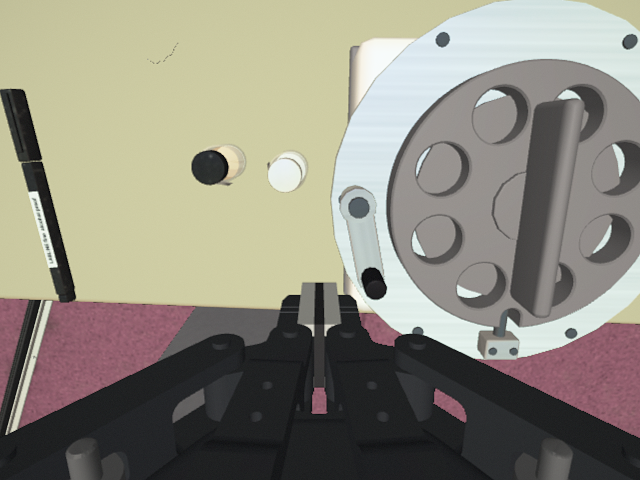

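{"op": "servo_tool", "data": {
  "increments": [0,0,13,0,0,0,0,0,0,12.5,0,0,0,0,0,0,0,0,0,0,0,7,0,0,0,0,0,0,7.9,-2.4,0,0,0,0,0,4.6,-3.5,0,0,0,0,0,4.6,-3.5,0,0,0,0,0,0,0,0,0,0,0,0]
}}

```text
clock: 14.6
tcp_pos: [0.4575, -0.181, 0.0825]
orientation: [-2.27, 2.171, -0.002]
contact_force: [-0.0, -0.5, -0.5]
grip_width: -0.0001
```

```bash
python3 snap.py w10;python3 -c "
from h import *;o=get_obs();print(mix(o['tcp_pos']))"
```

```text
14.6 [ 0.45749238 -0.18101246  0.08249518] [-0.02756356 -0.4933713  -0.49832002]
[-23.30844158  73.30312293]
```

View pics/w10.png

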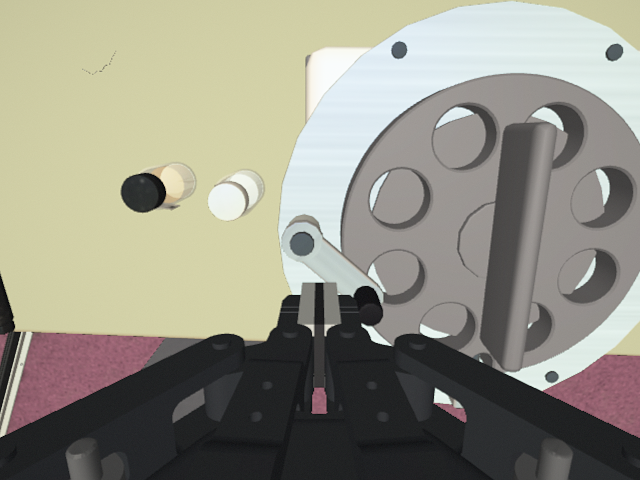

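{"op": "servo_tool", "data": {
  "increments": [-3,0,0,0,0,0,0,0,20,0,0,0,0,0,0,0,0,0,0,0,0,21.5,0,0,0,0,0,0,0,0,0,0,0,0,0,1,-5,0,0,0,0,0,2,-5,0,0,0,0,0,2.5,-5,0,0,0,0,0]
}}

```text
clock: 15.65
tcp_pos: [0.4519, -0.2049, 0.082]
orientation: [2.269, -2.17, -0.003]
contact_force: [-4.1, -2.8, 1.4]
grip_width: -0.0001
```

{"op": "servo_tool", "data": {
  "increments": [1,-4,0,0,0,0,0,1,-4,0,0,0,0,0,1,-3,0,0,0,0,0,0,-2,0,0,0,0,0,0,-1,0,0,0,0,0,0,0,0,0,0,0,0,0,0,0,0,0,0,0,0,0,0,0,0,0,0]
}}

```text
clock: 16.65
tcp_pos: [0.4671, -0.2068, 0.0824]
orientation: [-2.271, 2.171, -0.0]
contact_force: [-0.5, -0.8, 0.0]
grip_width: -0.0001
```

```bash
python3 snap.py w11;python3 -c "
from h import *;o=get_obs();print(mix(o['tcp_pos']))"
```

```text
16.65 [ 0.46707713 -0.20677559  0.0823645 ] [-0.49388093 -0.81022757  0.00861103]
[-14.75600609  46.95096354]
```

View pics/w11.png

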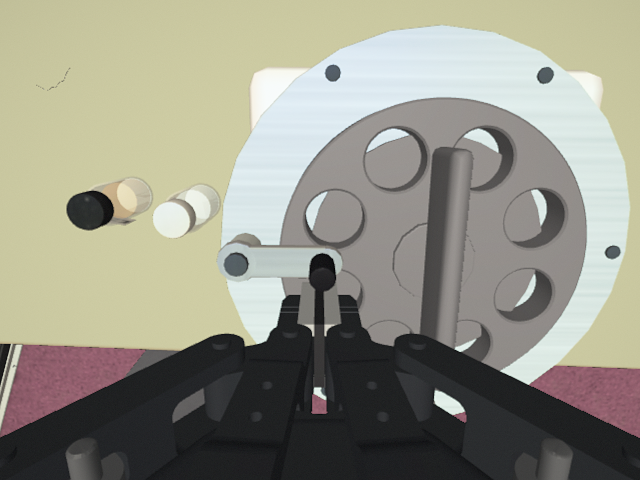

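Latch is almost square to the axis. A few more mm should bring it to the stop.

{"op": "servo_tool", "data": {
  "increments": [0,-1.5,0,0,0,0,0,0,-1.5,0,0,0,0,0,0,0,0,0,0,0,0,0,0,0,0,0,0,0,0,0,0,0,0,0,0,0,0,0,0,0,0,0,0,0,0,0,0,0,0,0,0,0,0,0,0,0]
}}

```text
clock: 17.7
tcp_pos: [0.4675, -0.2069, 0.082]
orientation: [2.268, -2.17, -0.006]
contact_force: [-7.5, 0.0, 5.2]
grip_width: 0.0001
```

```bash
python3 -c "
from h import *;o=get_obs();print(mix(o['tcp_pos']),o['contact_force'])"
```

```text
[-14.33414735  46.76999945] [-7.47475405  0.01084362  5.23293051]
```

It's at the stop: moved 0.4 mm under 7.5 N. Backing away and checking.

{"op": "servo_tool", "data": {
  "increments": [0,4,0,0,0,0,0,0,12,0,0,0,0,0,0,20,-40,0,0,0,0,15,22,-50,0,0,0,0,15,5,-20,0,0,0,0,0,0,0,0,0,0,0,0,0,0,0,0,0,0,0,0,0,0,0,0,0]
}}

```text
clock: 18.7
tcp_pos: [0.408, -0.2385, 0.191]
orientation: [2.272, -2.169, -0.004]
contact_force: [0.3, 1.0, 0.4]
grip_width: -0.0002
```

```bash
python3 snap.py w12;python3 -c "
from h import *;import pickle;o=get_obs();print(mix(o['tcp_pos']))
d=np.load('pics/w12.npy');T=wristT(o);c=calibration('wrist')
def h(u,v): w=T[:3,3]+T[:3,:3]@(np.array([(u-c['cx'])/c['fx'],-(v-c['cy'])/c['fy'],-1])*d[v,u]); return w.round(4)
for m in [(0,0,.098),(20,0,.098),(-20,0,.098),(0,46,.0965),(0,-25,.072),(0,60,.0785)]:
  a=.046;w=[.484+(np.cos(a)*m[0]-np.sin(a)*m[1])/1e3,-.253+(np.sin(a)*m[0]+np.cos(a)*m[1])/1e3,m[2]]
  u,v=map(round,proj(c,w,T)); print(m,u,v,h(u,v) if 0<=v<480 else '')
"
```

```text
18.7 [ 0.40797006 -0.2384885   0.19103506] [0.25931061 0.9876927  0.36637408]
[-75.19555795  17.8799214 ]
(0, 0, 0.098) 350 115 [ 0.4838 -0.2531  0.0984]
(20, 0, 0.098) 351 78 [ 0.5039 -0.2524  0.0974]
(-20, 0, 0.098) 349 150 [ 0.4639 -0.2539  0.0977]
(0, 46, 0.0965) 271 115 [ 0.4817 -0.2071  0.0973]
(0, -25, 0.072) 385 116 [ 0.4854 -0.2778  0.0719]
(0, 60, 0.0785) 252 116 [ 0.4811 -0.193   0.079 ]
```

View pics/w12.png

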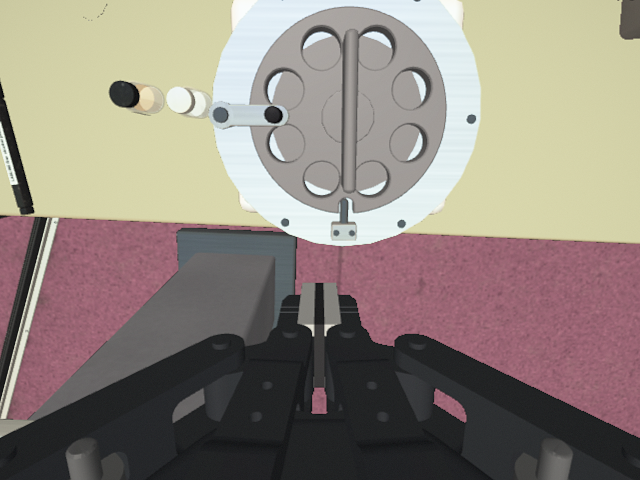

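The picture shows the latch arm running from its pivot (220,115) to the peg (273,115), pointing at the axis over the rim. The pin sits in the notch at (344,208), and the peg is at its expected closed position within about 1 mm. Vials and pen stand untouched and the gripper is clear, so I'm handing in.

```bash
python3 -c "
from bench import *
print(hand_in())"
```

```text
the job is handed in; nothing more can be done
None
```

I turned the head with the closed fingertips against the side of the fin, by about -0.73 rad. I then pressed it down on the middle of the fin and pushed the latch round to its stop in two pushes. The job was handed in at about 19 s, and `hand_in()` reported no verdict.

**Last checks:**
- **Head:** fin top at about 98 mm and disc face at about 72 mm, which are the seated heights.
- **Notch:** the pin lay in the notch. It was about 1 mm (0.017 rad) off when I pressed, by my own estimate, and I did not measure it again after seating.
- **Latch:** at its stop, since 7.5 N moved it only 0.4 mm more. Afterwards I found the peg at its closed position and the arm pointing at the axis.
- **Bystanders:** in the last picture the vials stood upright with no sign of having moved. The pen was only partly in view, and I did not measure the position of any of the three.
- **Clearance:** the gripper was clear of everything.

No check failed. The one disagreement was the pin's sideways position: the pin itself gave about +0.5 mm and its block about -0.2 mm, which is within the calibration error.

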